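# Pack the fitting kit for a bow handle

## Task

Pack the kit for fitting the bow handle: lay the long backing plate flat in the open bin of the tray and then stand the handle upright on the plate, lined up with it, its two feet over the plate's two holes. Put the two short bolts in the divided bin, one lying in each half. The long bolts and the short plate belong to another job: leave them where they lie.

Things in the scene. Friction and masses are not known exactly. Their poses are not given: they have to be found in the camera images.
- tray: Square plywood carrying tray 232 x 232 mm, rim 14 mm high, fixed to the bench. Origin: centre of its underside. Its x axis runs across the two bins that stand side by side in it (their centres 55 mm either side of the tray's centre, either order).
- bin_open: Grey plastic bin 108 x 216 mm outside, 18 mm high, walls and floor 4 mm, standing in the tray, fixed, its underside 6 mm above the bench. Origin: centre of its underside (inner floor 4 mm above it); y along its 216 mm side. Undivided: inside 100 x 208 mm.
- bin_split: Grey plastic bin 108 x 216 mm outside, 18 mm high, walls and floor 4 mm, standing in the tray, fixed, its underside 6 mm above the bench. Origin: centre of its underside (inner floor 4 mm above it); y along its 216 mm side. A cross wall in the middle (at y = 0, as high as the rim) parts it into two bays of about 100 x 102 mm, centred at y = +53 and y = -53 mm.
- plate_long: Long flat dark steel backing plate 32 x 150 x 12 mm, two 11 mm holes 120 mm apart (at y = +60 and -60 mm), 0.2 to 0.45 kg. Origin: centre of its underside; y along its length.
- handle: Dark steel bow handle, 148 mm long, 45 mm high, standing on two round feet 28 mm across, 5 mm thick, 120 mm apart (at y = +60 and -60 mm). The grip is a level round bar 12 mm thick, its centre line 39 mm above the feet's underside, straight from y = -44 to +44 mm, free space under it; 0.1 to 0.22 kg. Origin: midway between the feet at their underside; y along the bar.
- bolt_short_a: Short hexagon bolt, black steel, 53 mm long in all (45 mm under the head), 12 mm thread, head 18 mm across flats and 8 mm thick, 60 g, lying on its side on head and tip. Origin: at mid-length, underside; y along the bolt, head at +y; it balances about 4 mm from the origin towards the head.
- bolt_short_b: Short hexagon bolt, black steel, 53 mm long in all (45 mm under the head), 12 mm thread, head 18 mm across flats and 8 mm thick, 60 g, lying on its side on head and tip. Origin: at mid-length, underside; y along the bolt, head at +y; it balances about 4 mm from the origin towards the head.
- plate_short: Short flat dark steel plate 32 x 100 x 12 mm, two 11 mm holes 70 mm apart; does not belong to the kit. Origin: centre of its underside; y along its length.
- bolt_long_a: Long hexagon bolt of the same black steel, thread and head (12 mm thread, head 18 mm across flats) but 98 mm long in all, lying on its side; does not belong to the kit. Origin: at mid-length, underside; y along the bolt, head at +y.
- bolt_long_b: Long hexagon bolt of the same black steel, thread and head (12 mm thread, head 18 mm across flats) but 98 mm long in all, lying on its side; does not belong to the kit. Origin: at mid-length, underside; y along the bolt, head at +y.
There are look-alikes about, which are no part of the job. What is shaped like the plate_long but purple is not meant.

How it is judged:
By the outcome, as a careful person would: the job done as asked, in the order asked, and still so for the second after the job is handed in, with the robot touching nothing.
It also fails if it takes over 109 s, if anything falls off the work surface, if the arm or the gripper's body presses on something with over 40 N, if the wrist force passes 120 N, or if a joint passes its speed limit or range.

## Robot

A 7-joint arm with a two-finger parallel gripper is mounted at the origin on a cart in front of the work surface, level with it; the furniture and walls round the work are solid. World frame = base frame: x ahead of the robot, y to its left, z up, the work surface at z = 0. Lengths are in mm, angles in rad, forces in N, time in s.
With the tool pointing down it reaches from about 425 to 975 mm from the base axis. Payload 16.7 kg.
Tool frame: the origin (TCP) lies on the centre line of the jaws, within the pads' length; the fingertips stand 19 mm ahead of it and the grasp point (between the pads) is the TCP; z points along the fingers, y is the line along which they close (so a half turn about z gives the same grasp; the last joint's range is limited). The gripper opens to 85 mm and grips with 20 to 120 N. Pads are 22 mm wide; open, the fingers measure 114 mm over their backs; the gripper's body (76 mm by 85 mm) begins 54 mm behind the grasp point. The pads swing forward as they close: fully open they stand 13 mm farther back than shut.
Start: joints at [-1.49, 0.426, 0.074, 1.606, -0.034, 1.111, -0.067], TCP at [153.762, 657.217, 250.302] pointing down, gripper open.
Joint ranges: [-2.85, 2.85], [-0.5, 2.14], [-1.23, 1.37], [0.21, 2.46], [-1.02, 4.16], [0.16, 2.05], [-2.73, 2.73]. Speed limits (rad/s): [1.89, 1.89, 2.39, 2.39, 3.01, 3.01, 3.01].

## Interface

Orientations are given as a 3x3 rotation matrix whose columns are the frame's x, y, z axes.
In Python, from rig import r gives the robot as it stands. Calls block until the motion is done:
- r.goto(position, orientation): joint-space move of the TCP to a pose.
- r.line_to(position, rot=None, velocity=150, stop_force=None): straight line of the TCP; rot=None keeps the orientation; velocity is the mean speed in mm/s. With stop_force (N) it stops when the force on the tool has changed by that much, and returns True; else False.
- r.set_joints(angles): joint-space move.
- r.command_gripper(opening, squeeze=None): finger opening in mm; squeeze is the grip in N (None keeps the last); returns when the fingers have stopped.
- r.wait(seconds).
- r.inverse_kinematics(position, orientation): joint angles nearest the present ones, or None.
- r.read_state(): the state.
- r.snapshot(name): name is "scene" or "top" or "wrist"; returns (picture, depth): 400x640x3 uint8, blue, green, red; 400x640 float32, mm along the optical axis (not along the pixel's ray), 0 where there is no reading.
- r.camera_params(name): a dict with "K" (3x3 intrinsics, pixels), "extrinsics" (4x4, takes a point from camera to world coordinates). Camera axes: x right, y up, looking along -z (the intrinsics and any distortion apply to the point x, -y, -z); pixel columns grow to the right and rows downward; lengths in mm; the calibration is good to about 2 mm. A picture is of the moment at which its call begins: read the wrist's pose just before it. camera_params takes no time and is no camera call; for the wrist camera it gives the pose at the moment of the call.
A pose or a line that the arm cannot do raises r.IKError and nothing moves.
- r.hand_in(): hands the job in; it is judged then, once.
The state is a dict: "time": time; "q": joint angles; "joint_velocities": joint speeds; "joint_efforts": joint torques, N m; "tool_pos": TCP position; "tcp_rot": TCP orientation; "contact_force": force on the tool from outside, world axes, zero at the start; "wrist_torque": the same for the moment, N m; "width": finger opening in mm; "finger_force": force on a finger pad.
Only numpy, scipy, OpenCV 4.12 (cv2) and the standard library are available. Lean on these libraries where they do the work, as an engineer would, in place of code of your own. Each camera call takes 0.05 s, during which the arm holds its last target. There are 200 camera calls.

## Working session

There is one attempt and no reset: what is moved stays moved. The work goes in short steps, each a Python script; the robot and the scene stay as the last script left them, time stands still between calls to the robot, and variables do not carry over. Pictures are saved under pics/ and viewed, at most 14 in all, crops included, and the job is handed in when it is done.

```bash
ls; mkdir -p pics; python3 - <<'E'
from rig import r
import cv2,numpy as np
for n in("top","scene"):
    p,d=r.snapshot(n); cv2.imwrite(f"pics/{n}0.png",p); np.savez(f"pics/{n}0.npz",p=p,d=d)
    c=r.camera_params(n); print(n,c, (d>0).mean())
s=r.read_state(); print(s['time'],s['tcp_rot'],s['width'])
E
```

```text
pics
top {'K': array([[485.29909258,   0.        , 315.8396677 ],
       [  0.        , 485.29909258, 198.24636299],
       [  0.        ,   0.        ,   1.        ]]), 'extrinsics': array([[-2.08228897e-01,  8.06410163e-01, -5.53482950e-01,
        -4.54169420e+02],
       [-9.78047713e-01, -1.76282178e-01,  1.11118249e-01,
         2.10969714e+02],
       [-7.96229447e-03,  5.64470763e-01,  8.25414659e-01,
         1.55261343e+03],
       [ 0.00000000e+00,  0.00000000e+00,  0.00000000e+00,
         1.00000000e+00]])} 0.9958125
scene {'K': array([[444.72952462,   0.        , 321.09817119],
       [  0.        , 444.72952462, 206.93385592],
       [  0.        ,   0.        ,   1.        ]]), 'extrinsics': array([[ 5.67918363e-01,  4.76515622e-01, -6.71119658e-01,
        -3.03307402e+02],
       [-8.22830212e-01,  3.48970026e-01, -4.48520193e-01,
        -5.68685190e+02],
       [ 2.04737657e-02,  8.06940384e-01,  5.90277936e-01,
         7.82036610e+02],
       [ 0.00000000e+00,  0.00000000e+00,  0.00000000e+00,
         1.00000000e+00]])} 0.99600390625
0.1 [[-9.73698131e-01  2.27841873e-01 -1.74263125e-04]
 [ 2.27841920e-01  9.73697442e-01 -1.16267536e-03]
 [-9.52265731e-05 -1.17179927e-03 -9.99999309e-01]] 85.45525876243677
```

View pics/top0.png

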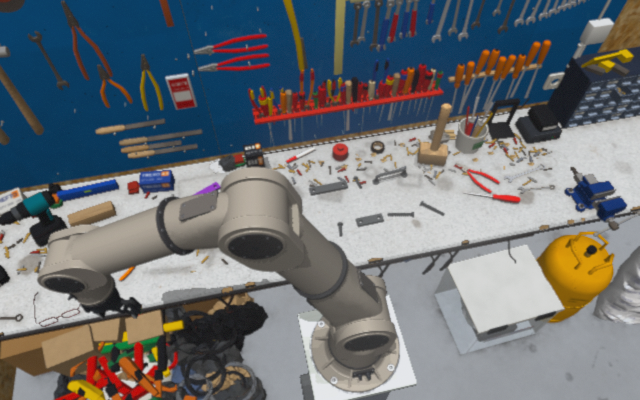

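View pics/scene0.png

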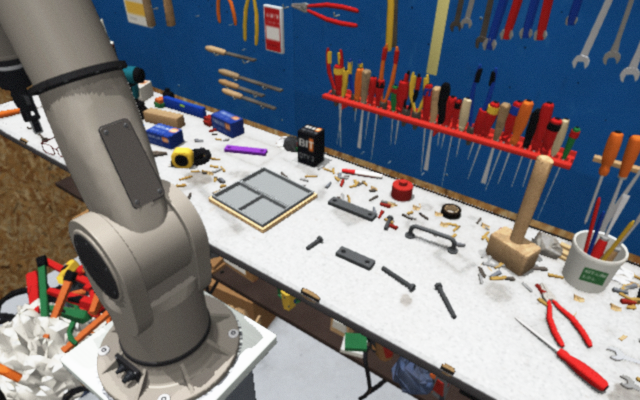

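The scene view shows the tray at (262,197), the long plate at (352,208), the handle at (434,238), a short bolt at (315,242), the short plate at (355,258) and the long bolts at (398,278) and (445,300). The second short bolt isn't obvious, so I'll enlarge.

```bash
cat > h.py <<'E'
import numpy as np,cv2
from rig import r
def cast(c,uv,z):
    "pixels -> world points on plane z"
    uv=np.atleast_2d(np.asarray(uv,float)); K=c['K'];E=c['extrinsics']
    d=np.c_[(uv[:,0]-K[0,2])/K[0,0],-(uv[:,1]-K[1,2])/K[1,1],-np.ones(len(uv))]@E[:3,:3].T
    o=E[:3,3]; return o+d*((z-o[2])/d[:,2])[:,None]
def cloud(c,d):
    v,u=np.mgrid[:d.shape[0],:d.shape[1]];K=c['K'];E=c['extrinsics']
    P=np.stack([(u-K[0,2])/K[0,0]*d,-(v-K[1,2])/K[1,1]*d,-d],-1)
    return P@E[:3,:3].T+E[:3,3]
def R(a):
    "tool down, tool y (closing line) at world angle a"
    y=np.array([np.cos(a),np.sin(a),0]);z=np.array([0,0,-1.]);return np.c_[np.cross(y,z),y,z]
E
python3 - <<'E'
import numpy as np,cv2
from h import *
p=cv2.imread('pics/scene0.png')
cv2.imwrite('pics/crop0.png',cv2.resize(p[140:325,190:470],(800,529),interpolation=cv2.INTER_CUBIC))
c=r.camera_params('scene')
for n,uv,z in [('plateL',(352,206),12),('handle',(434,232),39),('bolt',(315,242),9),('plateS',(355,257),12),('boltL',(398,278),9),('boltL',(445,300),9),('trayW',(209,199),14),('trayN',(263,168),14),('trayE',(316,196),14),('trayS',(262,229),14)]:
    print(n,cast(c,uv,z)[0].round())
E
```

```text
plateL [630. -54.  12.]
handle [ 626. -309.   39.]
bolt [436. -58.   9.]
plateS [ 445. -176.   12.]
boltL [ 445. -298.    9.]
boltL [ 445. -419.    9.]
trayW [406. 307.  14.]
trayN [636. 294.  14.]
trayE [607.  59.  14.]
trayS [391.  87.  14.]
```

View pics/crop0.png

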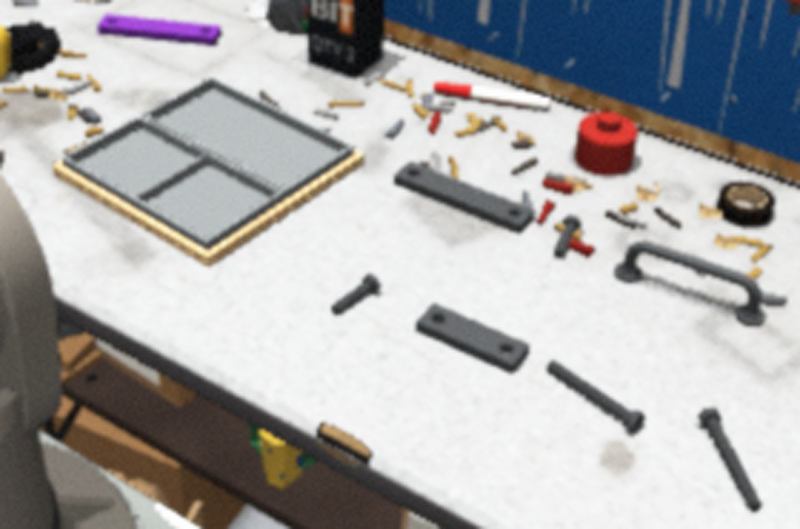

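The enlarged view shows the second short bolt at crop (568,235), which is scene (389,222). The open bin is the far one and the split bin the near one; the tray centre is near (510,187). Next, wrist looks from above.

```bash
python3 - <<'E'
from h import *
print(cast(r.camera_params('scene'),(389,222),9).round())
for i,(x,y,z) in enumerate([(510,187,330),(560,-60,380),(600,-270,330)]):
    r.goto([x,y,z],R(np.arctan2(y,x)))
    c=r.camera_params('wrist'); p,d=r.snapshot('wrist'); cv2.imwrite(f'pics/w{i}.png',p)
    np.savez(f'pics/w{i}.npz',p=p,d=d,**c)
    s=r.read_state(); print(s['time'],s['tool_pos'],c['extrinsics'].round(3).tolist(),c['K'][0],np.median(d))
    print(cast(c,[(0,0),(639,0),(639,399),(0,399)],0).round().tolist())
w=[cv2.imread(f'pics/w{i}.png') for i in range(3)]
cv2.imwrite('pics/w012.png',np.vstack([np.hstack([cv2.resize(a,(400,250)) for a in w[:2]]),np.hstack([cv2.resize(w[2],(400,250)),np.zeros((250,400,3),np.uint8)])]))
E
```

```text
[[ 630. -177.    9.]]
2.2833 [509.72656286 188.11448848 329.78822772] [[0.938, -0.333, -0.093, 485.613], [0.346, 0.903, 0.254, 251.139], [-0.0, -0.271, 0.963, 453.148], [0.0, 0.0, 0.0, 1.0]] [283.38278516   0.         319.45751301] 425.98807
[[15.0, 245.0, 0.0], [847.0, 552.0, 0.0], [1302.0, -47.0, 0.0], [57.0, -506.0, 0.0]]
3.3417 [560.09417601 -57.71797491 379.43754004] [[0.995, 0.1, 0.029, 566.972], [-0.104, 0.958, 0.269, 8.729], [-0.001, -0.271, 0.963, 502.888], [0.0, 0.0, 0.0, 1.0]] [283.38278516   0.         319.45751301] 463.2246
[[94.0, 234.0, 0.0], [1074.0, 132.0, 0.0], [1233.0, -687.0, 0.0], [-231.0, -536.0, 0.0]]
4.275 [ 600.66884032 -268.39846784  329.95408198] [[0.912, 0.394, 0.112, 628.33], [-0.409, 0.878, 0.247, -207.873], [-0.001, -0.271, 0.963, 453.078], [0.0, 0.0, 0.0, 1.0]] [283.38278516   0.         319.45751301] 417.51184
[[287.0, 118.0, 0.0], [1097.0, -246.0, 0.0], [1003.0, -991.0, 0.0], [-208.0, -449.0, 0.0]]
```

View pics/w012.png

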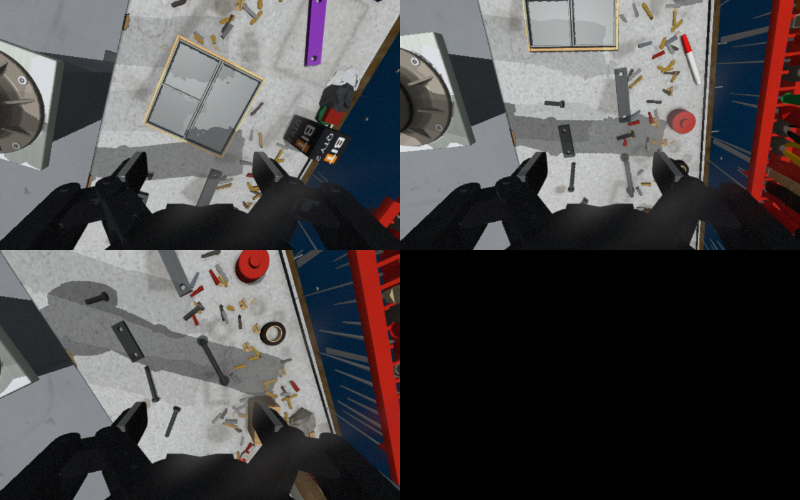

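The wrist views are clear. The tray is in view 0 at about (205,95). In view 1 the plate is at (622,95), bolts a and b at (555,103) and (625,134), and the handle at (627,175). Now measuring with height and colour masks.

```bash
cat >> h.py <<'E'
def parts(p,d,c,lo=4,hi=60,vmax=100,amin=120):
    "low-saturation dark blobs above the bench: (centre px, world rect centre, size, long-axis angle, median z)"
    P=cloud(c,d); hsv=cv2.cvtColor(p,cv2.COLOR_BGR2HSV)
    m=((P[...,2]>lo)&(P[...,2]<hi)&(hsv[...,2]<vmax)&(hsv[...,1]<90)&(np.hypot(P[...,0],P[...,1])>400)&(P[...,0]<760)&(d>200)).astype(np.uint8)
    n,L,S,C=cv2.connectedComponentsWithStats(m)
    out=[]
    for i in range(1,n):
        if S[i,4]<amin: continue
        q=P[L==i]; zm=np.median(q[:,2])
        (x,y),(w,h),a=cv2.minAreaRect(q[:,:2].astype(np.float32))
        if w>h: a+=0
        else: a+=90; w,h=h,w
        out.append((C[i].round(),np.round([x,y]),np.round([w,h]),round((a+90)%180-90,1),round(float(zm),1),S[i,4],q))
    return out
E
python3 - <<'E'
from h import *
for i in (1,2):
    f=np.load(f'pics/w{i}.npz'); print('img',i)
    for o in parts(f['p'],f['d'],f): 
        print(*o[:6])
f=np.load('pics/w0.npz');P=cloud(f,f['d']);print('bench z',np.median(P[300:330,240:400,2]))
hsv=cv2.cvtColor(f['p'],cv2.COLOR_BGR2HSV)
# tray: everything higher than 8 mm near the tray
m=((P[...,2]>11)&(P[...,2]<32)&(abs(P[...,0]-510)<150)&(abs(P[...,1]-187)<150)).astype(np.uint8)
n,L,S,C=cv2.connectedComponentsWithStats(m);i=1+S[1:,4].argmax();q=P[L==i]
print('rim',cv2.minAreaRect(q[:,:2].astype(np.float32)),np.percentile(q[:,2],[5,50,95]))
m=((hsv[...,0]>10)&(hsv[...,0]<28)&(hsv[...,1]>60)&(abs(P[...,0]-510)<150)&(abs(P[...,1]-187)<150)&(P[...,2]>9)&(P[...,2]<19)).astype(np.uint8)
n,L,S,C=cv2.connectedComponentsWithStats(cv2.dilate(m,np.ones((3,3))));i=1+S[1:,4].argmax();v,u=np.where((L==i)&(m>0))
print('ply',cv2.minAreaRect(cast(f,np.c_[u,v],14)[:,:2].astype(np.float32)))
E
```

```text
img 1
[242.  44.] [510. 135.] [216. 107.] -5.1 14.6 821
[277.  38.] [515. 136.] [101.   2.] 85.1 14.0 151
[357. 152.] [634. -58.] [149.  52.] -88.8 11.6 1562
[248. 166.] [431. -60.] [53. 20.] -3.8 12.0 212
[433. 190.] [ 753. -140.] [47. 12.] 86.6 21.6 186
[266. 225.] [ 447. -174.] [99. 33.] -88.5 11.6 872
[362. 217.] [ 623. -174.] [52. 19.] 6.8 12.0 187
[360. 254.] [ 618. -245.] [22. 22.] -71.9 13.3 148
[275. 285.] [ 445. -294.] [97. 18.] 79.7 11.5 282
[368. 300.] [ 628. -326.] [99. 25.] 89.1 42.9 231
img 2
[281.  34.] [626. -81.] [103.  35.] -87.3 11.8 1637
[338.   6.] [711. -82.] [43.  9.] -11.0 6.8 204
[156.  78.] [431. -58.] [54. 20.] -11.3 11.8 381
[310.  98.] [ 624. -178.] [52. 20.] 14.5 12.2 306
[204. 146.] [ 447. -175.] [100.  33.] -88.4 11.7 1408
[340. 176.] [ 622. -307.] [144.  27.] -85.1 42.3 852
[242. 216.] [ 446. -295.] [97. 18.] 79.0 11.4 418
[411. 252.] [ 663. -477.] [118.  51.] 38.5 27.9 785
[276. 273.] [ 443. -419.] [99. 20.] 42.3 11.8 353
bench z -0.13849931915285651
rim ((513.80419921875, 189.1090087890625), (232.46051025390625, 232.10137939453125), 84.88667297363281) [12.17020541 19.13060393 24.59852496]
ply ((513.7949829101562, 189.42642211914062), (231.15228271484375, 231.1979522705078), 84.91165924072266)
```

All sizes match: tray (514,189) at -5.1°, plate about (628,-58), handle (622,-307), bolts (431,-59) and (624,-177). One close look at the plate, then pick it.

```bash
python3 - <<'E'
from h import *
r.goto([628,-170,190],R(0)); r.command_gripper(60,40)
c=r.camera_params('wrist');p,d=r.snapshot('wrist');cv2.imwrite('pics/pl.png',p);np.savez('pics/pl.npz',p=p,d=d,**c)
P=cloud(c,d);hsv=cv2.cvtColor(p,cv2.COLOR_BGR2HSV)
m=((P[...,2]>8)&(P[...,2]<16)&(hsv[...,2]<120)&(hsv[...,1]<90)&(abs(P[...,1]+58)<100)&(abs(P[...,0]-628)<60)).astype(np.uint8)
m=cv2.morphologyEx(m,cv2.MORPH_OPEN,np.ones((9,9)))
n,L,S,C=cv2.connectedComponentsWithStats(m);i=1+S[1:,4].argmax();q=P[L==i]
print(cv2.minAreaRect(q[:,:2].astype(np.float32)),np.median(q[:,2]))
for k,y in((300,0),): pass
vis=p.copy();vis[L==i]=(0,0,255);cv2.imwrite('pics/plv.png',np.hstack([cv2.resize(p,(400,250)),cv2.resize(vis,(400,250))]))
E
```

```text
((624.363525390625, -65.0124740600586), (32.02328109741211, 134.50830078125), 0.9968758225440979) 11.767986537436627
```

View pics/plv.png

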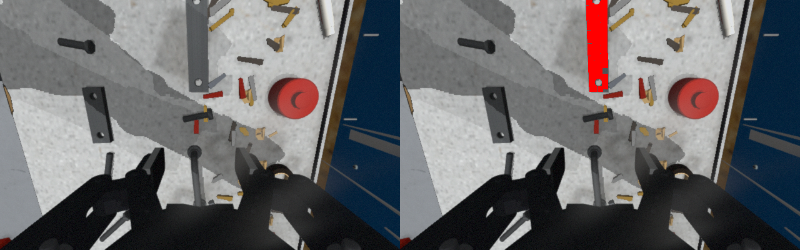

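The mask fits the plate: near end at y=-132, width 32, cut off at the image top, so its centre is (624,-57) at 1°. Picking and placing.

```bash
cat >> h.py <<'E'
def pick(x,y,z,a,opening,squeeze,up=120):
    r.goto([x,y,up],R(a)); r.command_gripper(opening,squeeze)
    hit=r.line_to([x,y,z],velocity=120,stop_force=15)
    zz=r.read_state()['tool_pos'][2]
    r.command_gripper(0,squeeze); s=r.read_state()
    print('pick hit',hit,'z',zz.round(1),'width',s['width'],'F',s['finger_force'],'t',s['time'])
    r.line_to([x,y,up],velocity=150); print('after lift width',r.read_state()['width'])
def place(x,y,z,a,opening,up=130,settle=None):
    r.goto([x,y,up],R(a)); r.line_to([x,y,z+12],velocity=150)
    hit=r.line_to([x,y,z-4],velocity=25,stop_force=5); s=r.read_state()
    print('place hit',hit,s['tool_pos'].round(1),s['contact_force'].round(1))
    r.command_gripper(opening); r.line_to([x,y,up],velocity=150); print('t',r.read_state()['time'])
E
python3 - <<'E'
from h import *
pick(624.3,-57.3,22,np.radians(1),60,80)
place(568.8,184.1,32,np.radians(-5.1),48)
r.goto([560,90,260],R(np.radians(-5.1)))
c=r.camera_params('wrist');p,d=r.snapshot('wrist');cv2.imwrite('pics/pp.png',p);np.savez('pics/pp.npz',p=p,d=d,**c)
E
```

```text
pick hit False z 22.7 width 29.428173048751162 F 78.86910080909729 t 7.6083
after lift width 29.02220303701211
place hit True [568.9 184.4  33.1] [-3.6  0.7 11.8]
t 11.725
```

View pics/pp.png

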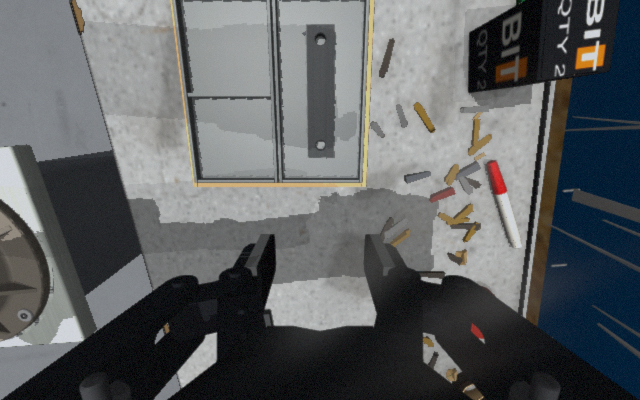

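The plate lies flat and centred in the open bin, with holes at (320,39) and (320,145). Now I measure the plate and take a close look at the handle.

```bash
python3 - <<'E'
from h import *
f=np.load('pics/pp.npz');P=cloud(f,f['d'])
t=np.radians(-5.1);e=np.array([np.cos(t),np.sin(t)]);n_=np.array([-e[1],e[0]])
Q=P[...,:2]-[568.8,184.1]; m=((abs(Q@e)<40)&(abs(Q@n_)<95)&(P[...,2]>17)).astype(np.uint8)
n,L,S,C=cv2.connectedComponentsWithStats(m);i=1+S[1:,4].argmax();q=P[L==i]
print('plate',cv2.minAreaRect(q[:,:2].astype(np.float32)),np.median(q[:,2]))
# holes, cast on plate top
print(cast(f,[(320,39),(320,145)],22).round(1))
r.goto([622,-415,230],R(0))
c=r.camera_params('wrist');p,d=r.snapshot('wrist');cv2.imwrite('pics/ha.png',p);np.savez('pics/ha.npz',p=p,d=d,**c)
P=cloud(c,d); near=(abs(P[...,0]-622)<60)&(abs(P[...,1]+307)<85)
q=P[near&(P[...,2]>40)&(P[...,2]<50)]; print('bar',cv2.minAreaRect(q[:,:2].astype(np.float32)),np.percentile(q[:,2],[50,98]),len(q))
dark=cv2.cvtColor(p,cv2.COLOR_BGR2GRAY)<95
for s in(60,-60):
    k=near&dark&(P[...,2]>3)&(P[...,2]<9)&(abs(P[...,1]+307-s)<18); q=P[k]
    print('foot',cv2.minEnclosingCircle(q[:,:2].astype(np.float32)),np.median(q[:,2]),len(q))
cv2.imwrite('pics/hac.png',cv2.resize(p[:300,200:480],(560,600)))
E
```

```text
plate ((563.3602905273438, 123.27967834472656), (67.84661102294922, 79.99317169189453), 84.9163589477539) 326.3018417257331
[[573.7 243.6  22. ]
 [563.1 124.4  22. ]]
bar ((622.5380249023438, -307.86065673828125), (11.791735649108887, 114.67949676513672), 4.78311824798584) [43.69041022 45.95686929] 1302
foot ((617.6094360351562, -248.7881622314453), 13.537500381469727) 5.128842619335842 195
foot ((640.2753295898438, -373.1753234863281), 27.49306297302246) 5.027514873085352 265
```

View pics/hac.png

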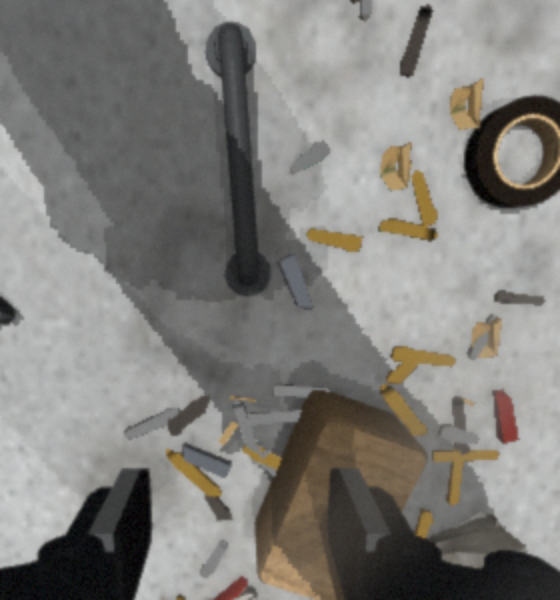

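The bar is at (622.5,-307.9) at 4.8°, and the foot agrees at (617.6,-248.8). The mallet is clear of it. The plate holes give centre (568.4,184.0) at -5.1°. Picking the handle.

```bash
python3 - <<'E'
from h import *
pick(622.5,-307.9,37,np.radians(4.8),50,60,up=130)
place(568.4,184.0,59,np.radians(-5.1),40,up=150)
r.goto([555,70,260],R(np.radians(-5.1)))
c=r.camera_params('wrist');p,d=r.snapshot('wrist');np.savez('pics/hp.npz',p=p,d=d,**c)
P=cloud(c,d);q=P[(abs(P[...,0]-568)<40)&(abs(P[...,1]-184)<85)&(P[...,2]>60)&(P[...,2]<72)]
print('bar',cv2.minAreaRect(q[:,:2].astype(np.float32)),np.percentile(q[:,2],[50,98]))
cv2.imwrite('pics/hpc.png',cv2.resize(p[:220,160:400],(655,600)))
E
```

```text
pick hit False z 37.7 width 9.916439148770491 F 58.57585430145264 t 16.5833
after lift width 9.81282123742306
place hit True [568.6 184.3  59.6] [-2.4 -0.2  9.9]
t 21.475
bar ((568.7931518554688, 183.9821319580078), (119.06654357910156, 11.195277214050293), 84.77542114257812) [65.59829363 67.80742905]
```

View pics/hpc.png

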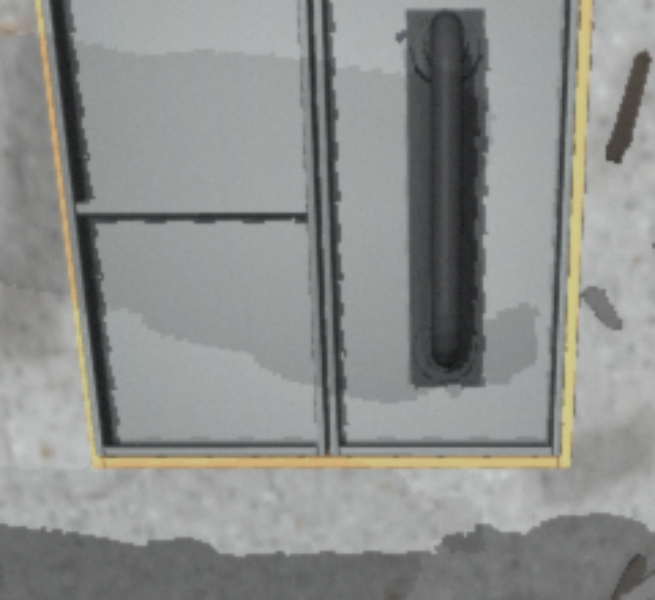

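The handle stands upright on the plate and lined up: the bar centre reads (568.8,184.0) at -5.2°. Now a close look at each short bolt.

```bash
python3 - <<'E'
from h import *
ims=[]
for k,(x,y,bx,by) in {'a':(440,-140,431,-59),'b':(624,-262,624,-177)}.items():
    r.goto([x,y,200],R(0))
    c=r.camera_params('wrist');p,d=r.snapshot('wrist');P=cloud(c,d);np.savez(f'pics/b{k}.npz',p=p,d=d,**c)
    g=cv2.cvtColor(p,cv2.COLOR_BGR2HSV)
    m=((np.hypot(P[...,0]-bx,P[...,1]-by)<45)&(P[...,2]>5)&(P[...,2]<25)&(g[...,2]<100)&(g[...,1]<100)).astype(np.uint8)
    n,L,S,C=cv2.connectedComponentsWithStats(m);i=1+S[1:,4].argmax();q=P[L==i]
    rc=cv2.minAreaRect(q[:,:2].astype(np.float32));b=cv2.boxPoints(rc)
    e=max(b[1]-b[0],b[2]-b[1],key=np.linalg.norm);e=e/np.linalg.norm(e);e*=np.sign(e[0])
    s=(q[:,:2]-rc[0])@e; w=(q[:,:2]-rc[0])@[-e[1],e[0]]
    ends=[np.ptp(w[(s>20)]),np.ptp(w[s<-20])]; 
    h=1 if ends[0]>ends[1] else -1   # head towards h*e
    sh=(s*h<12); wl=cv2.fitLine(q[sh][:,:2].astype(np.float32),cv2.DIST_HUBER,0,.01,.01).ravel()
    print(k,rc,'head',(h*e).round(3),ends,'shank line',wl,'z95',np.percentile(q[:,2],[50,97]),len(q),'px',C[i])
    u,v=C[i].astype(int); u0=max(0,u-60);v0=max(0,v-60); ims.append(cv2.resize(p[v0:v0+120,u0:u0+120],(400,400),interpolation=cv2.INTER_CUBIC))
cv2.imwrite('pics/bab.png',np.hstack(ims)); print(r.read_state()['time'])
E
```

```text
a ((430.3668212890625, -60.69279861450195), (20.403573989868164, 52.819889068603516), 86.31121826171875) head [ 0.998 -0.064] [np.float64(20.403571918370908), np.float64(10.932580492457909)] shank line [ 9.8367375e-01 -1.7996085e-01  4.2339969e+02 -5.7271851e+01] z95 [12.1848043  18.44084043] 609 px [311.90968801 104.63218391]
b ((623.728271484375, -177.10723876953125), (52.781288146972656, 20.318073272705078), 13.849970817565918) head [0.971 0.239] [np.float64(20.31808696350714), np.float64(11.07700488791195)] shank line [ 9.7563165e-01  2.1941482e-01  6.1667902e+02 -1.7836098e+02] z95 [12.096391   18.76280761] 623 px [322.82504013  99.56340289]
24.1667
```

View pics/bab.png

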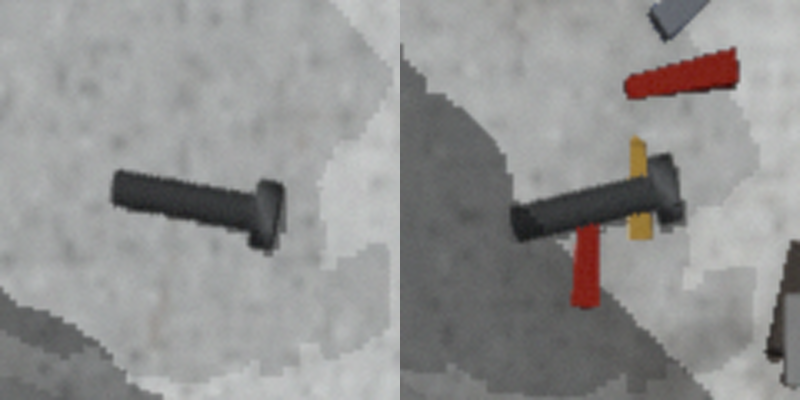

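Bolt a is clear, with its head towards +x at -10.4°. Bolt b is at 12.7° among flat debris. Each is gripped 4 mm from mid-length towards the head.

```bash
python3 - <<'E'
from h import *
T=np.radians(84.9)
for bx,by,a,X,Y in [(627.6,-175.9,np.radians(102.7),467.9,246.3),(434.3,-59.3,np.radians(79.6),458.5,140.7)]:
    s=next((s for s in(0,np.pi) if r.inverse_kinematics([bx,by,22],R(a+s)) is not None and r.inverse_kinematics([X,Y,32],R(T+s)) is not None),None)
    print('half turn',s)
    pick(bx,by,22,a+s,32,40)
    if r.read_state()['width']<6: print('missed'); break
    place(X,Y,32,T+s,32)
r.goto([500,30,300],R(np.radians(-5.1)))
c=r.camera_params('wrist');p,d=r.snapshot('wrist');np.savez('pics/fin.npz',p=p,d=d,**c)
cv2.imwrite('pics/fin.png',cv2.resize(p[:260,120:480],(800,578))); print(r.read_state()['time'])
E
```

```text
half turn 0
pick hit False z 22.7 width 9.975554519908746 F 39.19715166091919 t 27.0417
after lift width 10.425879500378791
place hit True [468.  246.6  32.6] [-3.5 -0.9 14.8]
t 31.8667
half turn 0
pick hit False z 22.4 width 9.900255216661582 F 39.15212094783783 t 34.5417
after lift width 9.973186136539494
place hit True [458.7 141.   32.4] [-2.5  0.1 14.3]
t 38.5333
39.9083
```

View pics/fin.png

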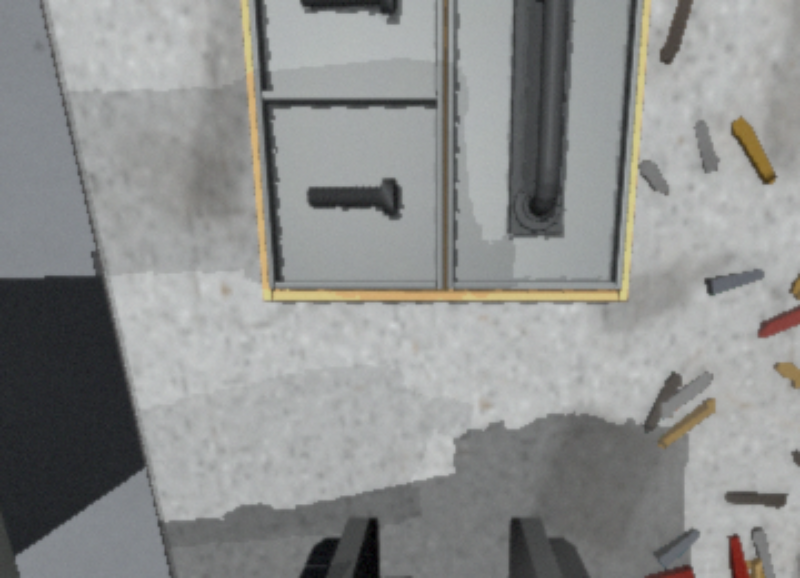

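A bolt lies in each bay, at (355,197) and (350,3), and the handle is still on the plate at (540,100). The robot is clear, so I'm handing in.

```bash
python3 -c "
from rig import r
print(r.hand_in())"
```

```text
the job is handed in; nothing more can be done
None
```

The kit is packed and handed in at about 40 s: the long plate lies flat in the open bin with the handle standing lined up on it, one short bolt lies in each half of the divided bin, and I never touched the long bolts or the short plate.

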